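Test the fume extractor's pull switch

TASK

Before welding, test the fume extractor's switch: pull the red knob straight up until it clicks all the way out into its detent, then push it back down until it is fully home again, and let go of it. Leave the black knob of the lamp switch in.

Things in the scene. Friction and masses are not known exactly. Their poses are not given: they have to be found in the camera images.
- red_knob_grip (a point): Red knob (fume extractor switch): ribbed upright cylinder, diameter 34, 29 mm tall, on a 12 mm vertical shaft from the lid of a grey box 80x90x70 mm tall, fixed to the bench. Point: centre of the knob, on its axis, half-way up; moves with it. Knob in: point 36.5 mm above the lid, 106.5 above the bench; 22 mm free under the knob. z up = pull direction. The two boxes look alike and may change places.
- red_knob (a joint): Height of the red knob above fully in, m: 0 = fully in (off), 0.030 = fully out at its detent (on), against a stop. A snap spring resists with up to about 8 N to half travel (15 mm), then drives it on to the other end; it stays at either end when let go. Starts fully in. A green band on the shaft shows only while the knob is out.
- black_knob_grip (a point): Black knob (bench lamp switch): ribbed upright cylinder, diameter 34, 29 mm tall, on a 12 mm vertical shaft from the lid of a grey box 80x90x70 mm tall, fixed to the bench. Point: centre of the knob, on its axis, half-way up; moves with it. Knob in: point 36.5 mm above the lid, 106.5 above the bench; 22 mm free under the knob. z up = pull direction. The two boxes look alike and may change places.
- black_knob (a joint): Height of the black knob above fully in, m: 0 = fully in (off), 0.030 = fully out at its detent (on), against a stop. A snap spring resists with up to about 8 N to half travel (15 mm), then drives it on to the other end; it stays at either end when let go. Starts fully in.

How it is judged:
On the way:
1. the red knob has been pulled out to its detent (value of joint red_knob above 0.022 m), for 0.2 s.
At the end, for the whole second after the job is handed in: After having been out at its detent (more than 22 mm out for 0.2 s), the red knob is back in, less than 6 mm from fully in; the black knob is in, less than 6 mm from fully in (value of joint each of red_knob, black_knob below 0.006 m); the robot touches nothing.
It fails at once if the black knob is pulled out by more than 10 mm (value of joint black_knob above 0.01 m).
It also fails if it takes over 27 s, if anything falls off the work surface, if the arm or the gripper's body presses on something with over 40 N, if the wrist force passes 120 N, or if a joint passes its speed limit or range.

ROBOT

A 6-joint arm with a two-finger parallel gripper is mounted at the origin on a cart in front of the work surface, level with it; the furniture and walls round the work are solid. World frame = base frame: x ahead of the robot, y to its left, z up, the work surface at z = 0. Lengths are in m, angles in rad, forces in N, time in s.
With the tool pointing down it reaches from about 0.4 to 0.925 m from the base axis. Payload 12.5 kg.
Tool frame: the origin (TCP) lies at the very end of the fingers, on their centre line; the grasp point (between the pads) lies arm.pinch_z behind it (arm.pinch_z is the distance from the TCP to the grasp point, in m); z points along the fingers, x is the direction in which the jaws open and shut, and the axes are right-handed (so a half turn about z gives the same grasp; the last joint's range is limited). The gripper opens to 95 mm and grips with 3 to 60 N. Pads are 20 mm wide; open, the fingers measure 119 mm over their backs; the gripper's body (75 mm by 180 mm) begins 59 mm behind the grasp point.
Start: joints at [1.244, 0.491, 1.559, -0, 1.092, -0.106], TCP at [0.137, 0.61, 0.215] pointing down, gripper open.
Joint ranges: [-3.1, 3.1], [-0.84, 2.19], [0.05, 2.79], [-1.13, 4.28], [0.06, 2.93], [-2.69, 2.69]. Speed limits (rad/s): [2.22, 2.22, 2.79, 3.14, 3.14, 3.14].

INTERFACE

Orientations are given as [roll, pitch, yaw] about the fixed x, y, z axes, in that order (R = Rz(yaw) Ry(pitch) Rx(roll)).
In Python, from cell import arm gives the robot as it stands.
- The arm moves only by the shell command python3 -m inch 'ROWS' [FORCE]. ROWS is JSON, a list of rows, each an object with "dp": the shift along the tool's x, y, z scaled (see below), a list of three; "turn": the turn, a rotation vector about the tool's x, y, z scaled (see below), a list of three; "grip": the finger opening in mm, from 0 to 95.1. A call has 1 to 20 rows; each row shifts and turns the pose as measured when the row begins, along the tool's axes as they then stand; what a row does not reach is not made up. The controller multiplies each number of a shift by 0.025 m and each number of a turn by 0.1 rad. A row lasts 1/12 s, in which the tool goes at most 41.7 mm and 7.16 degrees, less where a joint would pass 70% of its speed; a pose out of reach is approached as far as the arm can. A call with a number of a shift or a turn outside -1 to 1 is refused whole. A call with a gripper value outside its range is refused whole. The fingers move at their own pace and stop on an object; FORCE is the grip in N (left out, the last holds). Time passes only in rows, so rows that do not move let the fingers close. It gives the time, the measured TCP pose, the force and the opening at its end, in the units of the state.
- arm.sense(): the state, without advancing time (a new reading comes with each control period).
- arm.capture(name): name is "scene" or "top"; returns a dict with "image" (400x640x3 uint8, red, green, blue), "range_z" (400x640 float32, m along the optical axis (not along the pixel's ray), 0 where there is no reading), "intrinsics" (3x3 intrinsics, pixels), "R" (3x3) and "t" (3): a world point X has camera coordinates R X + t. Camera axes: x right, y down, z forward; pixel columns grow to the right and rows downward; lengths in m; the calibration is good to about 2 mm. A picture is of the moment at which its call begins.
- arm.job_done(): hands the job in, once; it reports no verdict.
The state is a dict: "time_s": time; "joints": joint angles; "joint_vel": joint speeds; "joint_efforts": joint torques, N m; "tcp_pos": TCP position; "ee_rot": TCP orientation; "force": force on the tool from outside, world axes, zero at the start; "torque": the same for the moment, N m; "width": finger opening in m.
Only numpy, scipy, OpenCV 4.12 (cv2) and the standard library are available. Lean on these libraries where they do the work, as an engineer would, in place of code of your own. Each camera call takes 0.05 s, during which the arm holds its last target.

## Working session

There is one attempt and no reset: what is moved stays moved. The work goes in short steps, Python scripts to look and compute and a shell command to move; the robot and the scene stay as the last step left them, time stands still between calls to the robot, and variables do not carry over. Pictures are saved under pics/ and viewed, and the job is handed in when it is done.

```bash
mkdir -p pics; python3 - <<'E'
from cell import arm
import cv2,numpy as np
print(arm.sense(), arm.pinch_z)
for n in("scene","top"):
    c=arm.capture(n); cv2.imwrite(f"pics/{n}0.png",c["image"][:,:,::-1]); np.savez(f"{n}0.npz",**c); print(c["t"],c["R"],c["intrinsics"])
E
```

```text
{'time_s': 0.0, 'joints': array([ 1.24437548e+00,  4.91552805e-01,  1.55946388e+00,  3.87711601e-05,
        1.09166518e+00, -1.05580381e-01]), 'joint_vel': array([-0.00135538, -0.00182616, -0.00039064, -0.00114624,  0.0005945 ,
       -0.00203854]), 'joint_efforts': array([ 5.10648297e-04, -6.12652659e+01, -2.58171380e+01,  6.93005277e-02,
        4.82044020e-02, -9.45706302e-05]), 'tcp_pos': array([0.13678509, 0.60960129, 0.21406097]), 'ee_rot': array([-3.14144367e+00,  1.07952174e-03,  1.34993805e+00]), 'force': array([ 0.81751208, -0.38079209, -0.67225945]), 'torque': array([ 0.01809674,  0.01195116, -0.02050877]), 'width': 0.09495065464105622} 0.0188
[-0.15685961  0.44221333  0.62619662] [[ 0.61397964 -0.78930699  0.00484582]
 [-0.55699802 -0.43760662 -0.70587085]
 [ 0.55926936  0.43069121 -0.70832398]] [[507.16277676   0.         319.6552021 ]
 [  0.         507.16277676 202.8986538 ]
 [  0.           0.           1.        ]]
[0.1622499  0.5341943  0.83582048] [[ 0.04053826 -0.99915983  0.0060236 ]
 [-0.96743578 -0.04075719 -0.24981367]
 [ 0.24984929  0.00429957 -0.96827519]] [[430.47990591   0.         322.54147125]
 [  0.         430.47990591 193.10833208]
 [  0.           0.           1.        ]]
```

View pics/scene0.png

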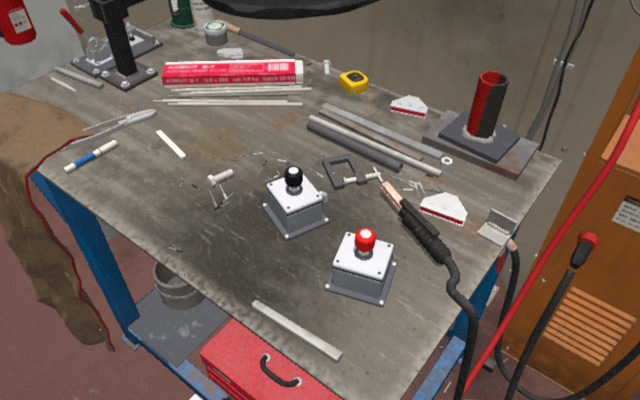

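View pics/top0.png

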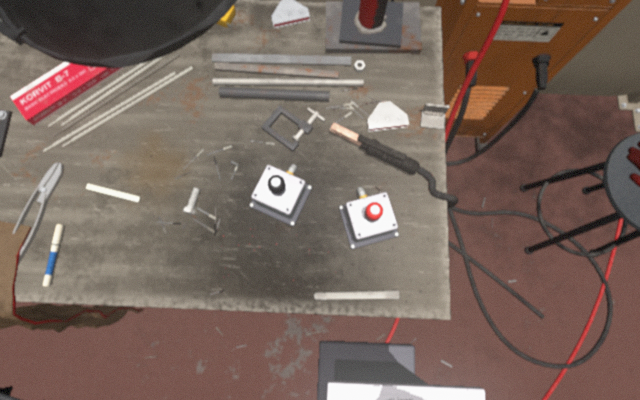

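Scene: red knob near (365,240), black knob near (293,178). Top: red at (373,211), black at (277,184). A dark hood sits at the upper left of the top view. Next I'll zoom in and localize.

```bash
cat > h.py <<'E'
import numpy as np,cv2
def ray(c,u,v):
    K=c["intrinsics"];d=np.linalg.inv(K)@[u,v,1];R=c["R"];return -R.T@c["t"],R.T@d
def px(c,u,v,z=None):
    o,d=ray(c,u,v)
    s=(z-o[2])/d[2] if z is not None else c["range_z"][int(v),int(u)]
    return o+d*s
def proj(c,X):
    p=c["intrinsics"]@(c["R"]@np.array(X)+c["t"]);return p[:2]/p[2]
def cloud(c):
    v,u=np.mgrid[:400,:640];z=c["range_z"];P=np.linalg.inv(c["intrinsics"])@np.stack([u.ravel(),v.ravel(),np.ones(u.size)])*z.ravel()
    return (c["R"].T@(P-c["t"][:,None])).T.reshape(400,640,3)
E
python3 - <<'E'
from h import *
for n,(bx) in dict(scene=(250,150,410,310),top=(240,150,410,260)).items():
    c=dict(np.load(n+"0.npz"));W=cloud(c);im=c["image"].astype(int)
    x0,y0,x1,y1=bx
    cv2.imwrite(f"pics/{n}z.png",cv2.resize(c["image"][y0:y1,x0:x1,::-1],None,fx=4 if n=="top" else 3.7,fy=4 if n=="top" else 3.7,interpolation=cv2.INTER_CUBIC))
    sub=np.zeros((400,640),bool);sub[y0:y1,x0:x1]=1
    valid=c["range_z"]>0
    red=sub&valid&(im[...,0]>120)&(im[...,1]<60)
    blk=sub&valid&(im.max(2)<50)&(W[...,2]>.09)&(W[...,2]<.135)
    for m,nm in((red,"red"),(blk,"black")):
        t=m&(W[...,2]>.113)&(W[...,2]<.13)
        P=W[m];T=W[t];print(n,nm,m.sum(),P.min(0).round(4),P.max(0).round(4),"top",t.sum(),T.mean(0).round(4),(T.min(0)+T.max(0))[:2]/2)
    lid=sub&(abs(W[...,2]-.07)<.006)&valid
    mm=lid.astype(np.uint8);k,L,S,C=cv2.connectedComponentsWithStats(mm)
    for i in range(1,k):
        if S[i,4]>200: print("lid",cv2.minAreaRect((W[L==i][:,:2]*1000).astype(np.float32)),W[L==i][:,2].mean())
    H=valid&(W[...,2]>.15); k,L,S,C=cv2.connectedComponentsWithStats(H.astype(np.uint8))
    for i in range(1,k):
        if S[i,4]>100: print("tall",S[i],W[L==i].min(0).round(2),W[L==i].max(0).round(2))
    print("tcp px",proj(c,[.137,.61,.215]))
E
```

```text
scene red 274 [0.4658 0.0649 0.0929] [0.4964 0.0972 0.1234] top 147 [0.4769 0.078  0.1187] [0.48109867 0.08125674]
scene black 197 [0.5128 0.2615 0.0925] [0.5409 0.291  0.1232] top 90 [0.5238 0.2733 0.1179] [0.52704928 0.27634259]
lid ((530.7970581054688, 279.9787292480469), (92.08087158203125, 79.56642150878906), 67.81251525878906) 0.0705090883395209
lid ((482.69659423828125, 82.31787109375), (80.4888916015625, 90.87285614013672), 18.389793395996094) 0.07060576001881448
tall [  74    0   70   30 1099] [0.59 0.94 0.15] [0.75 1.04 0.23]
tall [ 202    0  177   20 2446] [0.65 0.32 0.29] [0.86 0.66 0.35]
tall [  394     0   246   126 10215] [ 1.01 -0.16  0.15] [1.25 0.5  0.32]
tall [ 59   7  15  14 101] [0.59 1.09 0.15] [0.61 1.11 0.18]
tall [476  71  33  28 729] [0.94 0.06 0.15] [1.   0.12 0.18]
tall [614  95  26  56 441] [ 0.93 -0.19  0.15] [ 1.   -0.17  0.23]
tcp px [-25.32201751 169.97266389]Traceback (most recent call last):
  File "<stdin>", line 12, in <module>
    return umr_minimum(a, axis, None, out, keepdims, initial, where)
ValueError: zero-size array to reduction operation minimum which has no identity
```

```bash
ls . pics; ls *.py
```

```text
.:
h.py
pics
scene0.npz
top0.npz

pics:
scene0.png
scenez.png
top0.png
topz.png
h.py
```

```bash
python3 - <<'E'
from h import *
c=dict(np.load("top0.npz"));W=cloud(c)
for n,(u,v) in dict(red=(373,211),black=(277,184)).items():
    w=W[v-14:v+14,u-14:u+14].reshape(-1,3);t=w[(w[:,2]>.108)&(w[:,2]<.135)]
    print(n,len(t),t.mean(0).round(4),t.min(0).round(4),t.max(0).round(4),px(c,u,v,.121))
m=(abs(W[...,2]-.07)<.006);m[:150]=0;m[260:]=0
k,L,S,C=cv2.connectedComponentsWithStats(m.astype(np.uint8))
for i in range(1,k):
    if S[i,4]>200: print("lid",cv2.minAreaRect((W[L==i][:,:2]*1000).astype(np.float32)))
E
```

```text
red 244 [0.4827 0.0819 0.1193] [0.4663 0.0639 0.1085] [0.5015 0.0986 0.1269] [0.48132743 0.08418574 0.121     ]
black 240 [0.5297 0.2776 0.1191] [0.5138 0.2615 0.1081] [0.548  0.296  0.1255] [0.52798531 0.27472254 0.121     ]
lid ((531.5146484375, 278.50335693359375), (90.7083511352539, 79.92007446289062), 68.03105163574219)
lid ((483.9134216308594, 81.02792358398438), (80.42537689208984, 90.17977142333984), 18.34439468383789)
```

View pics/topz.png

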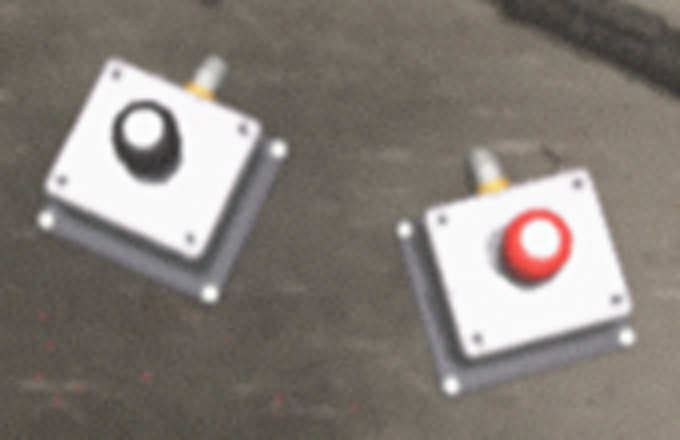

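View pics/scenez.png

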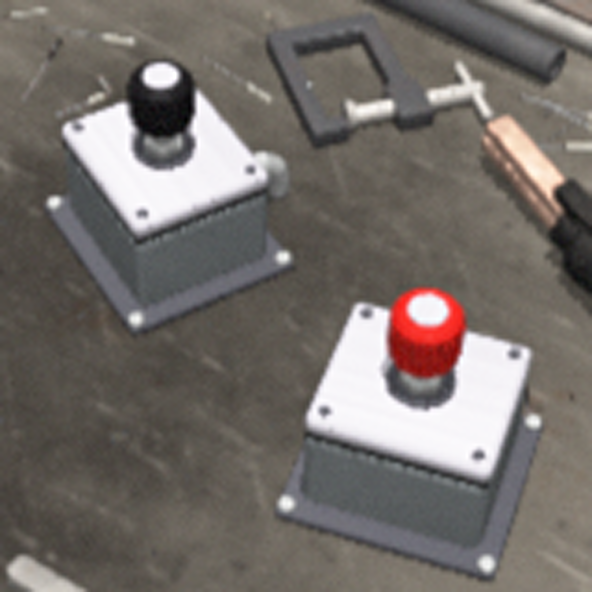

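Top and scene agree on the red knob: about (0.4825, 0.082), 106.5 mm above the bench. It is red at (373,211), at the centre of its lid. The tool-frame displacement is about (-0.439, +0.453) m. I'll traverse at the current height.

```bash
python3 -m inch '[{"dp":[-0.95,0.98,0],"turn":[0,0,0],"grip":80},{"dp":[-0.95,0.98,0],"turn":[0,0,0],"grip":80},{"dp":[-0.95,0.98,0],"turn":[0,0,0],"grip":80},{"dp":[-0.95,0.98,0],"turn":[0,0,0],"grip":80},{"dp":[-0.95,0.98,0],"turn":[0,0,0],"grip":80},{"dp":[-0.95,0.98,0],"turn":[0,0,0],"grip":80},{"dp":[-0.95,0.98,0],"turn":[0,0,0],"grip":80},{"dp":[-0.95,0.98,0],"turn":[0,0,0],"grip":80},{"dp":[-0.95,0.98,0],"turn":[0,0,0],"grip":80},{"dp":[-0.95,0.98,0],"turn":[0,0,0],"grip":80},{"dp":[-0.95,0.98,0],"turn":[0,0,0],"grip":80},{"dp":[-0.95,0.98,0],"turn":[0,0,0],"grip":80},{"dp":[-0.95,0.98,0],"turn":[0,0,0],"grip":80},{"dp":[-0.95,0.98,0],"turn":[0,0,0],"grip":80},{"dp":[-0.95,0.98,0],"turn":[0,0,0],"grip":80},{"dp":[0,0,0],"turn":[0,0,0],"grip":80}]'
cat >> h.py <<'E'
def todo(x=.4825,y=.082,z=.0877):
    from cell import arm
    from scipy.spatial.transform import Rotation as Ro
    s=arm.sense();R=Ro.from_euler("xyz",s["ee_rot"])
    print("t",s["time_s"],"pos",s["tcp_pos"].round(4),"rot",s["ee_rot"].round(4),"F",s["force"].round(1),"w",round(s["width"],4),"j",s["joints"].round(2))
    print("dp units",(R.inv().apply(np.array([x,y,z])-s["tcp_pos"])/.025).round(2),"level turn", (Ro.from_matrix(R.as_matrix().T@Ro.from_euler("xyz",[np.pi,0,s["ee_rot"][2]]).as_matrix()).as_rotvec()/.1).round(2))
E
python3 -c "
from h import *;todo()"
```

```text
time_s: 1.43
tcp_pos: [0.4264, 0.1619, 0.2108]
ee_rot: [-3.14, 0.005, 1.356]
force: [-0.5, 0.3, -0.7]
width: 0.0798
t 1.4333 pos [0.4264 0.1619 0.2108] rot [-3.1395  0.0054  1.3563] F [-0.5  0.3 -0.7] w 0.0798 j [ 0.22  0.26  1.96 -0.01  0.93 -1.13]
dp units [-2.62  2.88  4.93] level turn [-0.02  0.05 -0.  ]
```

```bash
python3 -m inch '[{"dp":[-0.87,0.96,0.2],"turn":[0,0,0],"grip":80},{"dp":[-0.87,0.96,0.2],"turn":[0,0,0],"grip":80},{"dp":[-0.8,0.9,0.2],"turn":[0,0.05,0],"grip":80},{"dp":[0,0,0],"turn":[0,0,0],"grip":80},{"dp":[0,0,0],"turn":[0,0,0],"grip":80}]'
python3 - <<'E'
from h import *;todo()
from cell import arm
for n in("scene","top"):
    c=arm.capture(n); cv2.imwrite(f"pics/{n}1.png",cv2.resize(c["image"][100:300,230:470,::-1],None,fx=3,fy=3)); np.savez(f"{n}1.npz",**c)
E
```

```text
time_s: 1.85
tcp_pos: [0.4837, 0.0802, 0.1946]
ee_rot: [-3.138, -0.0, 1.353]
force: [-0.1, 0.5, -0.0]
width: 0.0802
t 1.85 pos [0.4837 0.0802 0.1946] rot [-3.1381 -0.      1.3532] F [-0.1  0.5 -0. ] w 0.0802 j [ 0.03  0.33  1.9   0.    0.91 -1.32]
dp units [ 0.06 -0.05  4.28] level turn [-0.03 -0.    0.  ]
```

View pics/scene1.png

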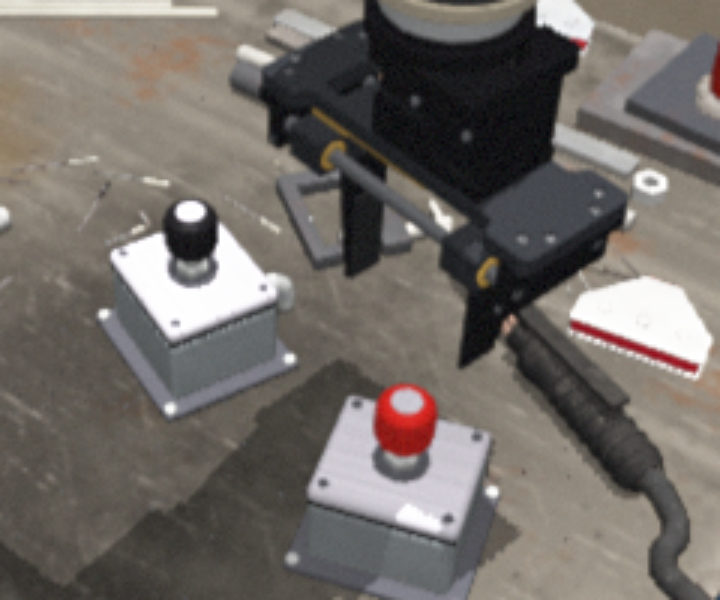

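View pics/top1.png

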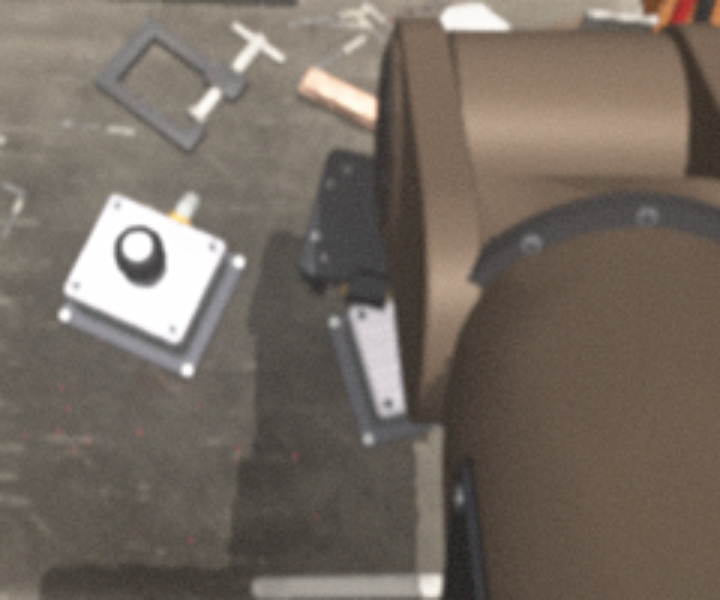

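```bash
python3 - <<'E'
from h import *
c=dict(np.load("scene1.npz"))
p=np.array([.4837,.0802,.1946]);x=np.array([np.cos(1.353),np.sin(1.353),0])
for s in(-.05,0,.05): q=proj(c,p+s*x);print((q-[230,100])*3)
q=proj(c,[.4825,.082,.1065]);print((q-[230,100])*3)
E
```

```text
[486.686716   363.72270523]
[418.08693778 309.33812376]
[354.01342897 258.5418814 ]
[402.60262478 419.62298366]
```

The projected fingertips match the picture: the right one is near (480,360) and the left near (362,270). The knob also lands where expected, near (405,420). Descending.

```bash
python3 -m inch '[{"dp":[0.06,-0.05,0.8],"turn":[0,0,0],"grip":80},{"dp":[0,0,0.9],"turn":[0,0,0],"grip":80},{"dp":[0,0,0.9],"turn":[0,0,0],"grip":80},{"dp":[0,0,0.7],"turn":[0,0,0],"grip":80},{"dp":[0,0,0.5],"turn":[0,0,0],"grip":80},{"dp":[0,0,0],"turn":[0,0,0],"grip":80},{"dp":[0,0,0],"turn":[0,0,0],"grip":80}]'
python3 -c "
from h import *;todo()"
```

```text
time_s: 2.53
tcp_pos: [0.4792, 0.0904, 0.0992]
ee_rot: [3.141, -0.001, 1.364]
force: [0.2, 0.1, 0.3]
width: 0.0797
t 2.5333 pos [0.4792 0.0904 0.0992] rot [ 3.1408e+00 -1.4000e-03  1.3639e+00] F [0.2 0.1 0.3] w 0.0797 j [ 0.05  0.47  2.01  0.    0.66 -1.32]
dp units [-0.3   0.2   0.46] level turn [ 0.01 -0.01 -0.  ]
```

```bash
python3 -m inch '[{"dp":[-0.3,0.2,0.45],"turn":[0,0,0],"grip":80},{"dp":[0,0,0],"turn":[0,0,0],"grip":80},{"dp":[0,0,0],"turn":[0,0,0],"grip":80}]'
python3 -c "
from h import *;todo()"
```

```text
time_s: 2.78
tcp_pos: [0.4833, 0.0827, 0.0891]
ee_rot: [3.138, -0.002, 1.366]
force: [0.3, -0.2, -0.1]
width: 0.0805
t 2.7833 pos [0.4833 0.0827 0.0891] rot [ 3.1378e+00 -2.2000e-03  1.3665e+00] F [ 0.3 -0.2 -0.1] w 0.0805 j [ 0.03  0.48  2.02  0.    0.64 -1.33]
dp units [-0.04 -0.02  0.05] level turn [ 0.04 -0.02 -0.  ]
```

Centred within 1 mm. Closing.

```bash
python3 -m inch '[{"dp":[0,0,0],"turn":[0,0,0],"grip":30},{"dp":[0,0,0],"turn":[0,0,0],"grip":30},{"dp":[0,0,0],"turn":[0,0,0],"grip":30},{"dp":[0,0,0],"turn":[0,0,0],"grip":20},{"dp":[0,0,0],"turn":[0,0,0],"grip":20},{"dp":[0,0,0],"turn":[0,0,0],"grip":20},{"dp":[0,0,0],"turn":[0,0,0],"grip":20}]' 40
python3 -c "
from h import *;todo()"
```

```text
time_s: 3.37
tcp_pos: [0.4841, 0.0825, 0.0909]
ee_rot: [3.135, -0.003, 1.366]
force: [0.4, -1.5, -0.4]
width: 0.0386
t 3.3667 pos [0.4841 0.0825 0.0909] rot [ 3.1348e+00 -2.9000e-03  1.3656e+00] F [ 0.4 -1.5 -0.4] w 0.0386 j [ 0.03  0.48  2.01  0.    0.64 -1.33]
dp units [-0.03 -0.06  0.13] level turn [ 0.07 -0.03 -0.  ]
```

```bash
python3 -m inch '[{"dp":[0,0,0.08],"turn":[0,0,0],"grip":20},{"dp":[0,0,0],"turn":[0,0,0],"grip":20},{"dp":[0,0,0],"turn":[0,0,0],"grip":20},{"dp":[0,0,0],"turn":[0,0,0],"grip":20}]' 40
python3 -c "
from h import *;todo()"
```

```text
time_s: 3.7
tcp_pos: [0.4843, 0.0824, 0.0898]
ee_rot: [3.134, -0.003, 1.366]
force: [-0.2, 0.1, 1.9]
width: 0.0336
t 3.7 pos [0.4843 0.0824 0.0898] rot [ 3.1335e+00 -3.0000e-03  1.3658e+00] F [-0.2  0.1  1.9] w 0.0336 j [ 0.03  0.48  2.02  0.    0.63 -1.33]
dp units [-0.03 -0.07  0.08] level turn [ 0.08 -0.03 -0.  ]
```

Gripped at 33.6 mm. Pulling up.

```bash
python3 -m inch '[{"dp":[0,0,-0.25],"turn":[0,0,0],"grip":20},{"dp":[0,0,-0.25],"turn":[0,0,0],"grip":20},{"dp":[0,0,-0.25],"turn":[0,0,0],"grip":20},{"dp":[0,0,-0.25],"turn":[0,0,0],"grip":20},{"dp":[0,0,-0.2],"turn":[0,0,0],"grip":20},{"dp":[0,0,0],"turn":[0,0,0],"grip":20}]' 50
python3 -c "
from h import *;todo()"
```

```text
time_s: 4.2
tcp_pos: [0.4838, 0.0825, 0.121]
ee_rot: [3.136, -0.003, 1.366]
force: [4.6, 1.4, -15.1]
width: 0.0332
t 4.2 pos [0.4838 0.0825 0.121 ] rot [ 3.1356e+00 -2.8000e-03  1.3656e+00] F [  4.6   1.4 -15.1] w 0.0332 j [ 0.03  0.43  1.99  0.    0.72 -1.33]
dp units [-0.03 -0.05  1.33] level turn [ 0.06 -0.03 -0.  ]
```

```bash
python3 -m inch '[{"dp":[0,0,0],"turn":[0,0,0],"grip":20},{"dp":[0,0,0],"turn":[0,0,0],"grip":20},{"dp":[0,0,0],"turn":[0,0,0],"grip":20},{"dp":[0,0,0],"turn":[0,0,0],"grip":20},{"dp":[0,0,0],"turn":[0,0,0],"grip":20}]' 50
python3 - <<'E'
from h import *;todo()
from cell import arm
c=arm.capture("scene"); cv2.imwrite("pics/scene2.png",cv2.resize(c["image"][130:300,250:430,::-1],None,fx=3.5,fy=3.5))
E
```

```text
time_s: 4.62
tcp_pos: [0.4838, 0.0825, 0.121]
ee_rot: [3.136, -0.003, 1.365]
force: [4.5, 0.2, -9.5]
width: 0.0335
t 4.6167 pos [0.4838 0.0825 0.121 ] rot [ 3.1358e+00 -3.1000e-03  1.3652e+00] F [ 4.5  0.2 -9.5] w 0.0335 j [ 0.03  0.43  1.99  0.    0.72 -1.33]
dp units [-0.04 -0.05  1.33] level turn [ 0.06 -0.03 -0.  ]
```

View pics/scene2.png

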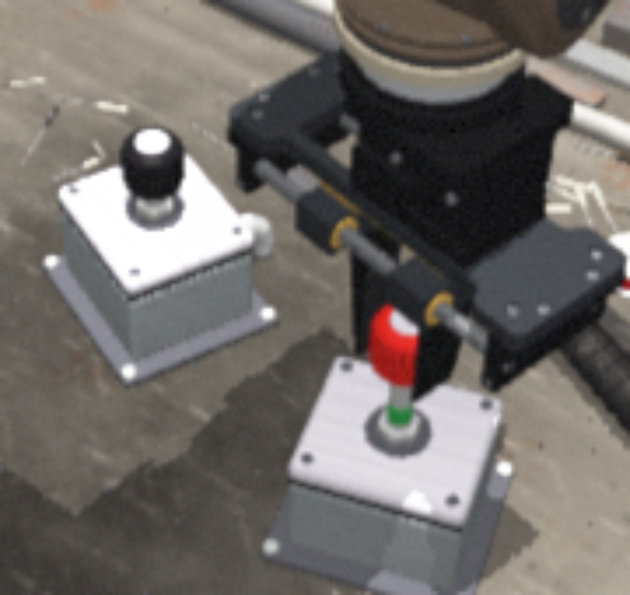

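The green band shows at (400,412), so the knob is out at its stop, and the black knob is still in at (152,165). Pushing the red knob back down 31 mm.

```bash
python3 -m inch '[{"dp":[0,0,0.25],"turn":[0,0,0],"grip":20},{"dp":[0,0,0.25],"turn":[0,0,0],"grip":20},{"dp":[0,0,0.25],"turn":[0,0,0],"grip":20},{"dp":[0,0,0.25],"turn":[0,0,0],"grip":20},{"dp":[0,0,0.2],"turn":[0,0,0],"grip":20},{"dp":[0,0,0],"turn":[0,0,0],"grip":20},{"dp":[0,0,0],"turn":[0,0,0],"grip":20}]' 50
python3 -c "
from h import *;todo()"
```

```text
time_s: 5.25
tcp_pos: [0.484, 0.0825, 0.0904]
ee_rot: [3.134, -0.003, 1.366]
force: [-2.5, 0.1, 11.8]
width: 0.0339
t 5.25 pos [0.484  0.0825 0.0904] rot [ 3.1337 -0.0032  1.3659] F [-2.5  0.1 11.8] w 0.0339 j [ 0.03  0.48  2.02  0.    0.64 -1.33]
dp units [-0.03 -0.06  0.11] level turn [ 0.08 -0.03 -0.  ]
```

30.6 mm of travel with a 12 N push against the bottom stop, so it is home. Opening.

```bash
python3 -m inch '[{"dp":[0,0,0],"turn":[0,0,0],"grip":80},{"dp":[0,0,0],"turn":[0,0,0],"grip":80},{"dp":[0,0,0],"turn":[0,0,0],"grip":80},{"dp":[0,0,0],"turn":[0,0,0],"grip":80},{"dp":[0,0,0],"turn":[0,0,0],"grip":80},{"dp":[0,0,0],"turn":[0,0,0],"grip":80}]'
python3 -c "
from h import *;todo()"
```

```text
time_s: 5.75
tcp_pos: [0.4837, 0.0825, 0.089]
ee_rot: [3.135, -0.003, 1.366]
force: [-1.3, -0.1, -0.3]
width: 0.068
t 5.75 pos [0.4837 0.0825 0.089 ] rot [ 3.1349e+00 -2.9000e-03  1.3660e+00] F [-1.3 -0.1 -0.3] w 0.068 j [ 0.03  0.48  2.02  0.    0.63 -1.33]
dp units [-0.03 -0.04  0.05] level turn [ 0.07 -0.03 -0.  ]
```

```bash
python3 -m inch '[{"dp":[0,0,0],"turn":[0,0,0],"grip":80},{"dp":[0,0,-0.6],"turn":[0,0,0],"grip":80},{"dp":[0,0,-0.8],"turn":[0,0,0],"grip":80},{"dp":[0,0,-0.8],"turn":[0,0,0],"grip":80},{"dp":[0,0,-0.8],"turn":[0,0,0],"grip":80},{"dp":[0,0,-0.8],"turn":[0,0,0],"grip":80},{"dp":[0,0,-0.6],"turn":[0,0,0],"grip":80},{"dp":[0,0,0],"turn":[0,0,0],"grip":80},{"dp":[0,0,0],"turn":[0,0,0],"grip":80},{"dp":[0,0,0],"turn":[0,0,0],"grip":80},{"dp":[0,0,0],"turn":[0,0,0],"grip":80}]'
python3 - <<'E'
from h import *;todo()
from cell import arm
c=arm.capture("scene"); cv2.imwrite("pics/scene3.png",cv2.resize(c["image"][130:300,250:430,::-1],None,fx=3.5,fy=3.5))
W=cloud(c);im=c["image"].astype(int);m=(im[...,0]>120)&(im[...,1]<60);m[:,:340]=0;m[:,390:]=0;m[:215]=0;m[280:]=0
print(W[m].max(0),W[m].min(0))
E
```

```text
time_s: 6.67
tcp_pos: [0.4817, 0.0823, 0.2013]
ee_rot: [3.139, -0.002, 1.366]
force: [0.6, 0.5, 0.3]
width: 0.0799
t 6.6667 pos [0.4817 0.0823 0.2013] rot [ 3.1391e+00 -1.9000e-03  1.3658e+00] F [0.6 0.5 0.3] w 0.0799 j [ 0.03  0.31  1.9   0.    0.92 -1.33]
dp units [-0.01  0.02  4.55] level turn [ 0.02 -0.02 -0.  ]
[0.49638261 0.09678472 0.1232178 ] [0.46562077 0.06494962 0.09322508]
```

View pics/scene3.png

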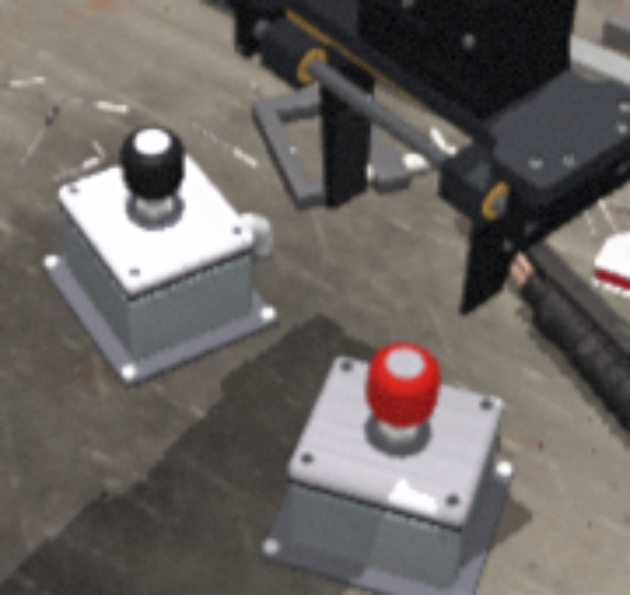

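The red knob at (402,385) is back home with no green band, and its heights match the start (0.093–0.123 m). The black knob is in and the gripper is clear.

```bash
python3 -c "
from cell import arm;print(arm.job_done())"
```

```text
the job is handed in; nothing more can be done
None
```

The switch test is done and handed in at about 6.7 s, well inside the 27 s limit; no verdict is reported.

- **Out:** I gripped the red knob and pulled it up about 31 mm to its stop. I held it there for about 0.4 s, and the green band was visible.
- **Back in:** I pushed it down 30.6 mm to the bottom stop, with 12 N at the end, then opened the gripper and backed about 110 mm above it.
- **Last checks:** The red knob's heights match the start (0.093–0.123 m) with no green band. The black knob looked in throughout, and the tool force is about zero with nothing touched. No check failed or disagreed.
- **Correction on the way:** During the descent the tool drifted about 9 mm sideways, and I corrected that before gripping.

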